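# Condiments from the dumpling tray to the table rack, row reversed

### The arm

A 6-joint arm with a two-finger parallel gripper is mounted at the origin on the work surface. World frame = base frame: x ahead of the robot, y to its left, z up, the work surface at z = 0. Lengths are in m, angles in rad, forces in N, time in s.
With the tool pointing down it reaches from about 0.375 to 0.9 m from the base axis. Payload 3.1 kg.
Tool frame: the origin (TCP) lies on the centre line of the jaws, within the pads' length; the fingertips stand 11 mm ahead of it and the grasp point (between the pads) lies 8 mm behind it; z points along the fingers, y is the direction in which the jaws open and shut (so a half turn about z gives the same grasp; the last joint's range is limited). The gripper opens to 85 mm and grips with 20 to 120 N. Pads are 22 mm wide; open, the fingers measure 114 mm over their backs; the gripper's body (76 mm by 85 mm) begins 54 mm behind the grasp point. The pads swing forward as they close: fully open they stand 13 mm farther back than shut.
Start: joints at [-1.308, 0.527, 1.433, -0, 1.181, -0.178], TCP at [0.267, -0.565, 0.242] pointing down, gripper open.
Joint ranges: [-3.08, 3.08], [-0.75, 2.2], [0.22, 2.44], [-1.43, 4.57], [0, 2.65], [-2.85, 2.85]. Speed limits (rad/s): [2.79, 2.79, 3.14, 3.14, 3.14, 3.14].

### API

Orientations are given as a unit quaternion [x, y, z, w].
In Python, from bench import manip, vision, hand_in gives the robot as it stands. The module is installed in compiled form; this text tells all that it offers.
- The arm moves only by the tool servo_tool, never from a script. Its argument "commands" is a list of rows, each an object of numbers: "claw": the closure, from 0 (fully open) to 1 (shut); "x", "y", "z": the shift along the world's x, y, z in m; "ax", "ay", "az": the turn, a rotation vector about the world's x, y, z in rad. A call has 1 to 12 rows; each row shifts and turns the pose as measured when the row begins; what a row does not reach is not made up. A row lasts 1/8 s, in which the tool goes at most 62.5 mm and 10.7 degrees, less where a joint would pass 70% of its speed; a pose out of reach is approached as far as the arm can. A call with a gripper value outside its range is refused whole. The fingers move at their own pace and stop on an object; "squeeze" is the grip in N (left out, the last holds). Time passes only in rows, so rows that do not move let the fingers close. It gives the time, the measured TCP pose, the force and the opening at its end, in the units of the state.
- manip.state(): the state, without advancing time (a new reading comes with each control period).
- vision.read_camera(name): name is "side" or "top"; returns (picture, depth): 400x640x3 uint8, blue, green, red; 400x640 float32, m along the optical axis (not along the pixel's ray), 0 where there is no reading.
- vision.calibration(name): a dict with "fx", "fy", "cx", "cy" (pixels), "camera_from_world" (4x4, takes a point from world to camera coordinates). Camera axes: x right, y down, z forward; pixel columns grow to the right and rows downward; lengths in m; the calibration is good to about 2 mm. A picture is of the moment at which its call begins. calibration takes no time and is no camera call.
- hand_in(): hands the job in, once; it reports no verdict.
The state is a dict: "time": time; "joint_pos": joint angles; "joint_vel": joint speeds; "joint_efforts": joint torques, N m; "tool_pos": TCP position; "tool_rot": TCP orientation; "wrist_force": force on the tool from outside, world axes, zero at the start; "wrist_torque": the same for the moment, N m; "finger_gap": finger opening in m.
Only numpy, scipy, OpenCV 4.12 (cv2) and the standard library are available. Lean on these libraries where they do the work, as an engineer would, in place of code of your own. Each camera call takes 0.05 s, during which the arm holds its last target. There are 200 camera calls.

### The job

Move the four condiment pieces (salt shaker, pepper mill, sauce bottle, toothpick box) one by one from the clear ridged tray into the four pockets of the steel rack, in reversed order for the guests across the table: what stood leftmost on the tray, as the robot sees it, goes into the rightmost pocket, the second from the left into the second from the right, and so on. Keep them upright and set each one down on the floor of its pocket, about in the middle, without dropping it.

Things in the scene. Friction and masses are not known exactly. Their poses are not given: they have to be found in the camera images.
- salt: Salt shaker: clear glass cylinder 38 mm in diameter up to 58 mm, above it a steel twist cap 41 mm in diameter; 77 mm tall in all. Origin at the centre of its underside, z up along its axis. Loose, 70 to 230 g; at the start it stands upright on its coaster, so 9 mm above the table. 
- mill: Pepper mill of pale maple: foot 40 mm in diameter, straight barrel 36 mm in diameter from 16 to 62 mm up, a 24 mm neck at 68 mm, a 34 mm round head above; 95 mm tall in all. Origin at the centre of its underside, z up along its axis. Loose, 70 to 230 g; at the start it stands upright on its coaster, so 9 mm above the table. 
- bottle: Small empty sauce bottle of amber glass: round body 44 mm in diameter up to 60 mm, then a shoulder, a 20 mm neck and a black 23 mm cap; 96 mm tall in all. Origin at the centre of its underside, z up along its axis. Loose, 70 to 230 g; at the start it stands upright on its coaster, so 9 mm above the table. 
- box: White porcelain toothpick box: 42 x 42 mm square, 60 mm tall, with a 14 mm knob on top to 70 mm. Its sides lie along its own x and y; at the start within 0.15 rad of the tray's. Origin at the centre of its underside, z up along its axis. Loose, 70 to 230 g; at the start it stands upright on its coaster, so 9 mm above the table. 
- coaster_salt: Round 60 mm cork coaster, 4 mm thick, fixed on the tray's floor in one of the four bays; it stays there and so marks where the salt shaker stood at the start. Origin at the centre of its underside, 5 mm above the table.
- coaster_mill: Six-sided, 58 mm across the flats, cork coaster, 4 mm thick, fixed on the tray's floor in one of the four bays; it stays there and so marks where the pepper mill stood at the start. Origin at the centre of its underside, 5 mm above the table.
- coaster_bottle: Square 56 mm cork coaster, 4 mm thick, fixed on the tray's floor in one of the four bays; it stays there and so marks where the sauce bottle stood at the start. Origin at the centre of its underside, 5 mm above the table.
- coaster_box: Oblong 76 mm (along the tray's x) by 52 mm cork coaster, 4 mm thick, fixed on the tray's floor in one of the four bays; it stays there and so marks where the toothpick box stood at the start. Origin at the centre of its underside, 5 mm above the table.
- tray: Clear acrylic tray, fixed, 84 mm (x) by 292 mm (y), 5 mm thick, nearer or farther than the rack. Five ridges, 4 mm wide, tops 14 mm above the table, part it into four bays 68 mm wide, centred at y = +108 (leftmost), +36, -36, -108 mm in its frame. Origin: centre of its underside, on the table; y points to the robot's left (yaw within 0.15 rad).
- rack: Stainless rack, fixed, 76 mm (x) by 292 mm (y): floor 4 mm thick, four pockets 68 x 68 mm between 4 mm walls, tops 18 mm above the table; empty at the start. Pocket centres at x = 0, y = +108, +36, -36, -108 (rightmost) mm in its frame. Origin: centre of its underside, on the table; y points to the robot's left (yaw within 0.15 rad).
Mind the look-alikes: they are no part of the job. What is shaped like the salt but yellow is not meant.

How it is judged:
By the outcome, as a careful person would: the job done as asked, in the order asked, and still so for the second after the job is handed in, with the robot touching nothing.
It also fails if it takes over 99 s, if anything falls off the work surface, if the arm or the gripper's body presses on something with over 40 N, if the wrist force passes 120 N, or if a joint passes its speed limit or range.

## Working session

There is one attempt and no reset: what is moved stays moved. The work goes in short steps, Python scripts to look and compute and a tool call to move; the robot and the scene stay as the last step left them, time stands still between calls to the robot, and variables do not carry over. Pictures are saved under pics/ and viewed, about 12 in all and at most 16, crops included, and the job is handed in when it is done.

Besides the shell and the picture viewer there is one more tool, called after "Call:" as a command line: name --argument value ..., lists and objects as JSON in quotes. servo_tool: Moves the arm, as the interface text tells. Its arguments: {"type":"object","properties":{"commands":{"type":"array"},"squeeze":{"type":"number"}},"required":["commands"]}

```bash
mkdir -p pics; cat > h.py <<'E'
import numpy as np, cv2
from bench import manip, vision, hand_in
def snap(c,name=None):
    im,d=vision.read_camera(c)
    if name: cv2.imwrite(f'pics/{name}.png',im)
    np.savez(f'{c}.npz',im=im,d=d); return im,d
def ray(c,u,v,z):
    "world point on pixel ray at world height z"
    k=vision.calibration(c);T=np.linalg.inv(k['camera_from_world'])
    r=T[:3,:3]@np.array([(u-k['cx'])/k['fx'],(v-k['cy'])/k['fy'],1.]);o=T[:3,3]
    return o+r*(z-o[2])/r[2]
def cloud(c,d):
    k=vision.calibration(c);T=np.linalg.inv(k['camera_from_world'])
    v,u=np.mgrid[:d.shape[0],:d.shape[1]]
    P=np.stack([(u-k['cx'])/k['fx']*d,(v-k['cy'])/k['fy']*d,d],-1)
    return P@T[:3,:3].T+T[:3,3]
E
python3 - <<'E'
from h import *
for c in('top','side'):
    snap(c,c+'0'); k=vision.calibration(c); print(c,k['fx'],np.linalg.inv(k['camera_from_world']).round(3).tolist())
print(manip.state())
E
```

```text
top 380.805611970091 [[-0.029, -0.989, 0.144, 0.447], [-1.0, 0.03, 0.004, -0.017], [-0.008, -0.144, -0.99, 0.682], [0.0, 0.0, 0.0, 1.0]]
side 431.2515973318795 [[-0.943, -0.268, 0.196, 0.401], [-0.331, 0.736, -0.591, 0.347], [0.014, -0.622, -0.783, 0.544], [0.0, 0.0, 0.0, 1.0]]
{'time': 0.1, 'joint_pos': array([-1.30849920e+00,  5.28407211e-01,  1.43376283e+00, -3.44136362e-05,
        1.18140535e+00, -1.78529306e-01]), 'joint_vel': array([ 0.00130021, -0.00146709, -0.00263628, -0.00047266, -0.00055787,
        0.00027574]), 'joint_efforts': array([ 3.80507572e-04, -4.43301630e+01, -1.78587109e+01, -2.16130402e-04,
        3.84597864e-03, -9.60136504e-06]), 'tool_pos': array([ 0.26651785, -0.56464067,  0.24141416]), 'tool_rot': array([ 9.75805279e-01,  2.18639142e-01, -5.74085642e-05, -9.89833524e-04]), 'wrist_force': array([-0.76752924, -0.66650581, -0.47950566]), 'wrist_torque': array([-0.00584663,  0.01042445,  0.07854754]), 'finger_gap': 0.08555054373668383}
```

View pics/top0.png

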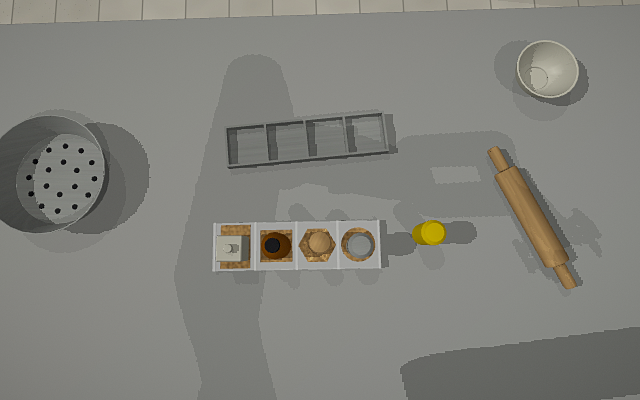

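View pics/side0.png

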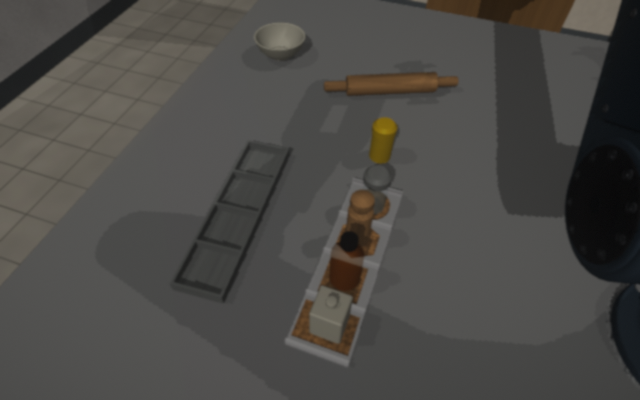

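Tray, left to right: box at about (233,249), bottle (275,245), mill (319,243), salt (359,245). The yellow decoy is at (430,233). The rack lies farther away, at (307,140). I'll enlarge both for measurement.

```bash
python3 - <<'E'
from h import *
z=np.load('top.npz');im,d=z['im'],z['d']
a=cv2.resize(np.vstack([im[108:173,205:400],im[214:279,205:400]]),None,fx=4,fy=4,interpolation=cv2.INTER_CUBIC)
for i in range(0,195,20): cv2.putText(a,str(205+i),(i*4,10),0,.35,(0,255,255)); cv2.line(a,(i*4,12),(i*4,18),(0,255,255))
for i in range(0,130,10): cv2.putText(a,str((108 if i<65 else 149)+i),(0,i*4+4),0,.3,(0,255,255))
cv2.imwrite('pics/crop.png',a)
P=cloud('top',d)
for n,(u,v) in dict(box=(233,249),bottle=(275,245),mill=(319,243),salt=(359,245)).items():
    Q=P[v-22:v+22,u-20:u+20].reshape(-1,3); 
    for lo,hi in((.03,.06),(.06,.075),(.075,.09),(.09,.12)):
        q=Q[(Q[:,2]>lo)&(Q[:,2]<hi)]
        if len(q)>5: print(n,lo,hi,len(q),q.mean(0).round(4),q.min(0).round(3),q.max(0).round(3))
E
```

```text
box 0.03 0.06 93 [0.4546 0.1098 0.045 ] [0.433 0.109 0.03 ] [0.474 0.113 0.059]
box 0.06 0.075 652 [0.4548 0.1293 0.0677] [0.434 0.109 0.06 ] [0.476 0.151 0.075]
box 0.075 0.09 61 [0.4548 0.1301 0.0778] [0.448 0.124 0.075] [0.461 0.137 0.08 ]
bottle 0.03 0.06 32 [0.4545 0.0387 0.0456] [0.438 0.035 0.031] [0.474 0.048 0.059]
bottle 0.06 0.075 277 [0.4567 0.0553 0.0712] [0.435 0.035 0.062] [0.478 0.078 0.075]
bottle 0.075 0.09 128 [0.4567 0.0526 0.0777] [0.442 0.041 0.075] [0.473 0.073 0.083]
bottle 0.09 0.12 188 [0.457  0.0566 0.1037] [0.446 0.046 0.092] [0.468 0.068 0.107]
mill 0.06 0.075 28 [ 0.4564 -0.0161  0.0702] [ 0.443 -0.032  0.068] [0.478 0.001 0.072]
mill 0.075 0.09 15 [ 0.4572 -0.0192  0.088 ] [ 0.444 -0.032  0.085] [0.475 0.001 0.09 ]
mill 0.09 0.12 352 [ 0.4597 -0.0151  0.0994] [ 0.444 -0.03   0.09 ] [0.475 0.001 0.105]
salt 0.06 0.075 12 [ 0.4532 -0.0615  0.0697] [ 0.44  -0.069  0.067] [ 0.471 -0.059  0.073]
salt 0.075 0.09 524 [ 0.4532 -0.0788  0.0827] [ 0.433 -0.099  0.075] [ 0.472 -0.06   0.088]
```

View pics/crop.png

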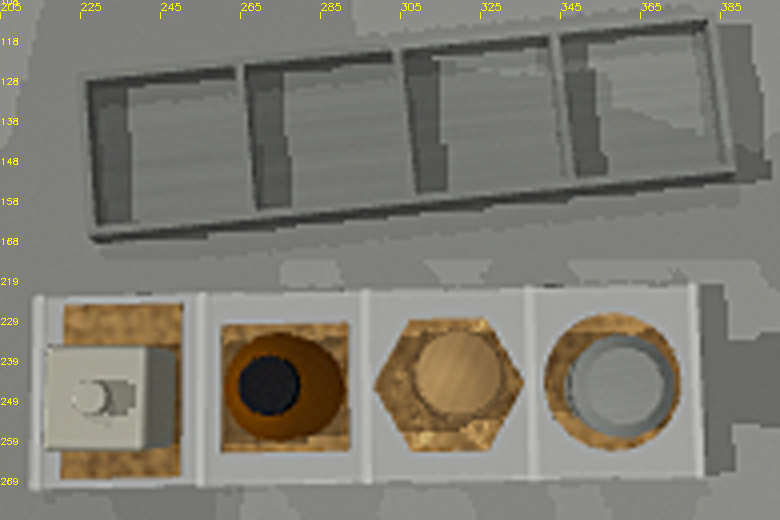

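```bash
python3 - <<'E'
from h import *
from scipy.optimize import least_squares
z=np.load('top.npz');d=z['d'];P=cloud('top',d)
def report(n,r):
    Q=P[r[0]:r[1],r[2]:r[3]].reshape(-1,3); return Q
Q=report('rack',(108,173,215,398)); q=Q[(Q[:,2]>.013)&(Q[:,2]<.03)]
print('rim',len(q),cv2.minAreaRect(q[:,:2].astype(np.float32)*1000),np.median(q[:,2]))
# fit wall pattern
def dist(p):
    c,s=np.cos(p[2]),np.sin(p[2]); a=(q[:,:2]-p[:2])@np.array([[c,-s],[s,c]])
    w=np.minimum(abs(abs(a[:,0])-.036), np.abs(a[:,1:2]-np.array([-144,-72,0,72,144])/1000).min(1)); return w
best=min((least_squares(dist,[.587+dx,-.015+dy,t],loss='soft_l1',f_scale=.002) for dx in(-.01,0,.01) for dy in(-.015,0,.015) for t in(-.1,0,.1)),key=lambda r:r.cost)
x,y,t=best.x;print('fit',best.x.round(4),best.cost,np.mean(dist(best.x)))
for Y in(.108,.036,-.036,-.108): print('pocket',Y,(x-np.sin(t)*Y).round(4),(y+np.cos(t)*Y).round(4))
for p in((90,79),(709,21),(735,172),(97,234)): print(ray('top',205+p[0]/4,108+p[1]/4,.018).round(4))
for p in((38,296),(695,284),(702,476),(34,487)): print('tray',ray('top',205+p[0]/4,214-65+p[1]/4,.014).round(4))
# box yaw
Q=report('box',(225,275,205,255));b=Q[(Q[:,2]>.066)&(Q[:,2]<.073)];print('box',cv2.minAreaRect(b[:,:2].astype(np.float32)*1000))
E
```

```text
rim 1353 ((648.0761108398438, 4.63836669921875), (77.69294738769531, 292.6521911621094), 3.994023323059082) 0.016684415611792902
fit [0.7194 0.0096 0.0713] 0.01471342433105179 0.006533801210557916
pocket 0.108 0.7117 0.1173
pocket 0.036 0.7169 0.0455
pocket -0.036 0.722 -0.0264
pocket -0.108 0.7271 -0.0982
[0.6714 0.1453 0.018 ]
[ 0.6899 -0.1361  0.018 ]
[ 0.6191 -0.1439  0.018 ]
[0.5995 0.1418 0.018 ]
tray [0.4997 0.1682 0.014 ]
tray [ 0.4965 -0.1202  0.014 ]
tray [ 0.4138 -0.119   0.014 ]
tray [0.4173 0.1691 0.014 ]
box ((454.90447998046875, 130.1114501953125), (41.13027572631836, 41.32999801635742), 88.31021881103516)
```

Call:
servo_tool --commands '[{"claw": 0,"x": 0.0186,"y": 0.0486,"az": 0.113},{"claw": 0,"x": 0.0186,"y": 0.0486,"az": 0.113},{"claw": 0,"x": 0.0186,"y": 0.0486,"az": 0.113},{"claw": 0,"x": 0.0186,"y": 0.0486,"az": 0.113},{"claw": 0,"x": 0.0186,"y": 0.0486,"az": 0.113},{"claw": 0,"x": 0.0186,"y": 0.0486,"az": 0.113},{"claw": 0,"x": 0.0186,"y": 0.0486,"az": 0.113},{"claw": 0,"x": 0.0186,"y": 0.0486,"az": 0.113},{"claw": 0,"x": 0.0186,"y": 0.0486,"az": 0.113},{"claw": 0,"x": 0.0186,"y": 0.0486,"az": 0.113},{"claw": 0}]' --squeeze 35

```text
validation failed for argument at $.co...
```

```bash
python3 - <<'E'
from h import *
from scipy.optimize import least_squares
z=np.load('top.npz');d=z['d'];P=cloud('top',d)
Q=P[108:173,215:398].reshape(-1,3)
for lo in(.012,.015,.0165):
    q=Q[(Q[:,2]>lo)&(Q[:,2]<.03)]
    def dist(p):
        c,s=np.cos(p[2]),np.sin(p[2]); a=(q[:,:2]-p[:2])@np.array([[c,-s],[s,c]])
        return np.minimum(abs(abs(a[:,0])-.036), np.abs(a[:,1:2]-np.array([-144,-72,0,72,144])/1000).min(1))
    b=least_squares(dist,[.646,.003,.068],loss='soft_l1',f_scale=.001)
    x,y,t=b.x;print(lo,len(q),b.x.round(4),np.median(dist(b.x)))
    print([((x-np.sin(t)*Y).round(4),(y+np.cos(t)*Y).round(4)) for Y in(.108,.036,-.036,-.108)])
E
```

```text
0.012 1429 [0.6476 0.0044 0.0709] 0.0011724712808154764
[(np.float64(0.6399), np.float64(0.1122)), (np.float64(0.645), np.float64(0.0403)), (np.float64(0.6501), np.float64(-0.0315)), (np.float64(0.6552), np.float64(-0.1033))]
0.015 1174 [0.648  0.0044 0.0707] 0.0010993393987782166
[(np.float64(0.6403), np.float64(0.1121)), (np.float64(0.6454), np.float64(0.0403)), (np.float64(0.6505), np.float64(-0.0315)), (np.float64(0.6556), np.float64(-0.1033))]
0.0165 752 [0.6479 0.0044 0.0712] 0.0010198619018304247
[(np.float64(0.6403), np.float64(0.1121)), (np.float64(0.6454), np.float64(0.0403)), (np.float64(0.6505), np.float64(-0.0315)), (np.float64(0.6556), np.float64(-0.1033))]
```

The rack fit is solid, but the move call was refused by validation. I'll try one row with every key present.

Call:
servo_tool --commands '[{"claw": 0.0,"x": 0.02,"y": 0.05,"z": 0.0,"ax": 0.0,"ay": 0.0,"az": 0.11}]' --squeeze 35

```text
time: 0.22
tool_pos: [0.2857, -0.5174, 0.2409]
tool_rot: [0.962, 0.271, -0.0, 0.0]
wrist_force: [1.7, 0.1, -0.4]
finger_gap: 0.0851
```

Call:
servo_tool --commands '[{"claw": 0,"x": 0.0186,"y": 0.0487,"z": 0,"ax": 0,"ay": 0,"az": 0.114},{"claw": 0,"x": 0.0186,"y": 0.0487,"z": 0,"ax": 0,"ay": 0,"az": 0.114},{"claw": 0,"x": 0.0186,"y": 0.0487,"z": 0,"ax": 0,"ay": 0,"az": 0.114},{"claw": 0,"x": 0.0186,"y": 0.0487,"z": 0,"ax": 0,"ay": 0,"az": 0.114},{"claw": 0,"x": 0.0186,"y": 0.0487,"z": 0,"ax": 0,"ay": 0,"az": 0.114},{"claw": 0,"x": 0.0186,"y": 0.0487,"z": 0,"ax": 0,"ay": 0,"az": 0.114},{"claw": 0,"x": 0.0186,"y": 0.0487,"z": 0,"ax": 0,"ay": 0,"az": 0.114},{"claw": 0,"x": 0.0186,"y": 0.0487,"z": 0,"ax": 0,"ay": 0,"az": 0.114},{"claw": 0,"x": 0.0186,"y": 0.0487,"z": 0,"ax": 0,"ay": 0,"az": 0.114},{"claw": 0,"x": 0,"y": 0,"z": 0,"ax": 0,"ay": 0,"az": 0}]' --squeeze 35

```text
time: 1.48
tool_pos: [0.4553, -0.061, 0.2381]
tool_rot: [0.693, 0.721, -0.0, -0.002]
wrist_force: [0.3, -0.6, 0.4]
finger_gap: 0.0856
```

Call:
servo_tool --commands '[{"claw": 0,"x": -0.002,"y": -0.018,"z": 0,"ax": 0,"ay": 0,"az": -0.04},{"claw": 0,"x": 0,"y": 0,"z": -0.03,"ax": 0,"ay": 0,"az": 0},{"claw": 0,"x": 0,"y": 0,"z": -0.03,"ax": 0,"ay": 0,"az": 0},{"claw": 0,"x": 0,"y": 0,"z": -0.03,"ax": 0,"ay": 0,"az": 0},{"claw": 0,"x": 0,"y": 0,"z": 0,"ax": 0,"ay": 0,"az": 0}]'

```text
time: 2.1
tool_pos: [0.4527, -0.0903, 0.1464]
tool_rot: [0.714, 0.701, -0.001, 0.0]
wrist_force: [-0.4, -0.1, -0.3]
finger_gap: 0.0851
```

```bash
python3 - <<'E'
from h import *
snap('side','side1')
E
```

```text
(no output)
```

View pics/side1.png

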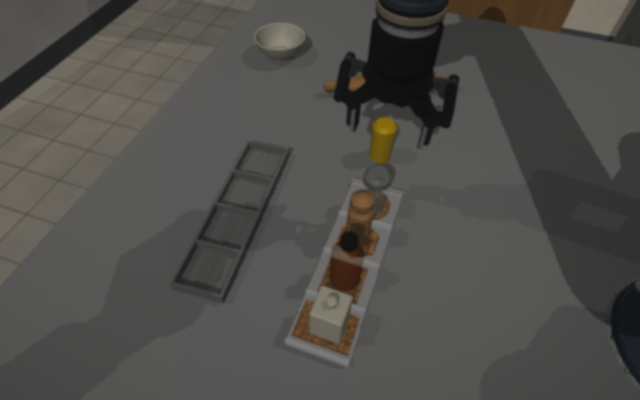

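The jaws open along world x, straddling the tray line at about (395,110). The salt stands at (378,180) and the gripper is slightly too far right, by 11 mm in y.

Call:
servo_tool --commands '[{"claw": 0,"x": 0,"y": 0.006,"z": 0,"ax": 0,"ay": 0,"az": 0.009},{"claw": 0,"x": 0,"y": 0.003,"z": -0.02,"ax": 0,"ay": 0,"az": 0},{"claw": 0,"x": 0,"y": 0,"z": -0.015,"ax": 0,"ay": 0,"az": 0},{"claw": 0,"x": 0,"y": 0,"z": 0,"ax": 0,"ay": 0,"az": 0},{"claw": 0,"x": 0,"y": 0,"z": 0,"ax": 0,"ay": 0,"az": 0}]'

```text
time: 2.78
tool_pos: [0.4577, -0.0849, 0.1177]
tool_rot: [0.711, 0.703, 0.002, 0.008]
wrist_force: [1.2, -0.9, 0.7]
finger_gap: 0.0856
```

Call:
servo_tool --commands '[{"claw": 0,"x": 0,"y": 0,"z": 0,"ax": 0,"ay": 0,"az": 0}]'

```text
time: 2.9
tool_pos: [0.4582, -0.0851, 0.1186]
tool_rot: [0.711, 0.703, 0.002, 0.009]
wrist_force: [0.6, 0.3, -0.6]
finger_gap: 0.0856
```

Call:
servo_tool --commands '[{"claw": 0,"x": 0,"y": 0,"z": 0,"ax": 0,"ay": 0,"az": 0}]'

```text
time: 3.02
tool_pos: [0.4585, -0.0852, 0.1192]
tool_rot: [0.711, 0.703, 0.002, 0.009]
wrist_force: [-0.6, -0.0, -0.1]
finger_gap: 0.0854
```

Call:
servo_tool --commands '[{"claw": 0,"x": 0,"y": 0,"z": 0,"ax": 0,"ay": 0,"az": 0}]'

```text
time: 3.15
tool_pos: [0.4587, -0.0852, 0.1195]
tool_rot: [0.711, 0.703, 0.003, 0.01]
wrist_force: [0.2, 0.3, -0.3]
finger_gap: 0.0855
```

```bash
python3 - <<'E'
from h import *
for i in range(3):
    s=manip.state(); print(s['time'],s['tool_pos'].round(4),s['joint_vel'].round(3),s['tool_rot'].round(4)); vision.read_camera('side')
E
```

```text
3.15 [ 0.4587 -0.0852  0.1195] [-0.001 -0.006 -0.003 -0.     0.001  0.001] [0.7113 0.7028 0.0026 0.0098]
3.2 [ 0.4587 -0.0852  0.1195] [-0.001  0.004  0.003 -0.    -0.     0.002] [0.7113 0.7028 0.0026 0.0098]
3.25 [ 0.4586 -0.0852  0.1194] [-0.001  0.004  0.001  0.001 -0.     0.001] [0.7113 0.7028 0.0025 0.0097]
```

```bash
cat >> h.py <<'E'
from scipy.spatial.transform import Rotation as R
def go(x,y,z,yaw=0.):
    s=manip.state(); f=(yaw+np.pi/2)/2
    rv=(R.from_quat([np.cos(f),np.sin(f),0,0])*R.from_quat(s['tool_rot']).inv()).as_rotvec()
    print('d',(np.array([x,y,z])-s['tool_pos']).round(4),'rot',rv.round(4),'vel',abs(s['joint_vel']).max().round(3),'F',s['wrist_force'].round(1),s['finger_gap'].round(4))
E
python3 -c "
from h import *
go(.453,-.0795,.041)"
```

```text
Traceback (most recent call last):
  File "h.py", line 21, in go
    print('d',(np.array([x,y,z])-s['tool_pos']).round(4),'rot',rv.round(4),'vel',abs(s['joint_vel']).max().round(3),'F',s['wrist_force'].round(1),s['finger_gap'].round(4))
                                                                                                                                                  ^^^^^^^^^^^^^^^^^^^^^
AttributeError: 'float' object has no attribute 'round'
```

```bash
sed -i "s/s\['finger_gap'\].round(4)/s['finger_gap']/" h.py
python3 -c "
from h import *
go(.453,-.0795,.041)"
```

```text
d [-0.0055  0.0057 -0.0783] rot [0.01   0.017  0.0121] vel 0.002 F [-0.6 -0.3  0.2] 0.08551665701228545
```

Call:
servo_tool --commands '[{"claw": 0,"x": -0.003,"y": 0.003,"z": 0,"ax": 0.005,"ay": 0.009,"az": 0.006},{"claw": 0,"x": -0.002,"y": 0.002,"z": -0.006,"ax": 0.005,"ay": 0.008,"az": 0.006},{"claw": 0,"x": 0,"y": 0,"z": -0.012,"ax": 0,"ay": 0,"az": 0},{"claw": 0,"x": 0,"y": 0,"z": -0.015,"ax": 0,"ay": 0,"az": 0},{"claw": 0,"x": 0,"y": 0,"z": -0.015,"ax": 0,"ay": 0,"az": 0},{"claw": 0,"x": 0,"y": 0,"z": -0.01,"ax": 0,"ay": 0,"az": 0},{"claw": 0,"x": 0,"y": 0,"z": -0.006,"ax": 0,"ay": 0,"az": 0},{"claw": 0,"x": 0,"y": 0,"z": -0.003,"ax": 0,"ay": 0,"az": 0},{"claw": 0,"x": 0,"y": 0,"z": 0,"ax": 0,"ay": 0,"az": 0}]'

```text
time: 4.42
tool_pos: [0.4525, -0.0795, 0.0468]
tool_rot: [0.707, 0.707, -0.001, -0.002]
wrist_force: [-0.0, -0.5, -0.8]
finger_gap: 0.0855
```

```bash

python3 -c "
from h import *
go(.453,-.0795,.041)"
```

```text
d [ 0.0005  0.     -0.0058] rot [-0.0017 -0.0034 -0.0008] vel 0.002 F [-0.  -0.5 -0.8] 0.08549499487241076
```

Call:
servo_tool --commands '[{"claw": 0,"x": 0,"y": 0,"z": -0.003,"ax": 0,"ay": 0,"az": 0},{"claw": 0,"x": 0,"y": 0,"z": -0.003,"ax": 0,"ay": 0,"az": 0},{"claw": 0.5,"x": 0,"y": 0,"z": 0,"ax": 0,"ay": 0,"az": 0},{"claw": 1,"x": 0,"y": 0,"z": 0,"ax": 0,"ay": 0,"az": 0},{"claw": 1,"x": 0,"y": 0,"z": 0,"ax": 0,"ay": 0,"az": 0},{"claw": 1,"x": 0,"y": 0,"z": 0,"ax": 0,"ay": 0,"az": 0},{"claw": 1,"x": 0,"y": 0,"z": 0,"ax": 0,"ay": 0,"az": 0},{"claw": 1,"x": 0,"y": 0,"z": 0,"ax": 0,"ay": 0,"az": 0}]' --squeeze 35

```text
time: 5.42
tool_pos: [0.4532, -0.0798, 0.0417]
tool_rot: [0.707, 0.707, -0.0, -0.001]
wrist_force: [-0.4, -0.3, 0.6]
finger_gap: 0.0379
```

```bash

python3 -c "
from h import *
go(.453,-.0795,.041)"
```

```text
d [-0.0002  0.0003 -0.0007] rot [-0.0006 -0.001  -0.001 ] vel 0.001 F [-0.4 -0.3  0.6] 0.037922175682730035
```

Call:
servo_tool --commands '[{"claw": 1,"x": 0,"y": 0,"z": 0.004,"ax": 0,"ay": 0,"az": 0},{"claw": 1,"x": 0,"y": 0,"z": 0.009,"ax": 0,"ay": 0,"az": 0},{"claw": 1,"x": 0,"y": 0,"z": 0.015,"ax": 0,"ay": 0,"az": 0},{"claw": 1,"x": 0,"y": 0,"z": 0.02,"ax": 0,"ay": 0,"az": 0},{"claw": 1,"x": 0,"y": 0,"z": 0.02,"ax": 0,"ay": 0,"az": 0},{"claw": 1,"x": 0,"y": 0,"z": 0.02,"ax": 0,"ay": 0,"az": 0},{"claw": 1,"x": 0,"y": 0,"z": 0.012,"ax": 0,"ay": 0,"az": 0},{"claw": 1,"x": 0,"y": 0,"z": 0.006,"ax": 0,"ay": 0,"az": 0},{"claw": 1,"x": 0,"y": 0,"z": 0.002,"ax": 0,"ay": 0,"az": 0},{"claw": 1,"x": 0,"y": 0,"z": 0,"ax": 0,"ay": 0,"az": 0}]'

```text
time: 6.68
tool_pos: [0.4513, -0.0789, 0.1547]
tool_rot: [0.707, 0.707, -0.001, -0.002]
wrist_force: [-0.6, 0.0, -2.1]
finger_gap: 0.038
```

```bash

python3 -c "
from h import *
go(.6403,.1121,.0367)"
```

```text
d [ 0.189  0.191 -0.118] rot [-0.0017 -0.0031 -0.0009] vel 0.004 F [-0.6  0.  -2.1] 0.03796362807455791
```

Call:
servo_tool --commands '[{"claw": 1,"x": 0.005,"y": 0.005,"z": 0,"ax": 0,"ay": 0,"az": 0},{"claw": 1,"x": 0.012,"y": 0.012,"z": 0,"ax": 0,"ay": 0,"az": 0},{"claw": 1,"x": 0.022,"y": 0.022,"z": 0,"ax": 0,"ay": 0,"az": 0},{"claw": 1,"x": 0.03,"y": 0.03,"z": 0,"ax": 0,"ay": 0,"az": 0},{"claw": 1,"x": 0.032,"y": 0.032,"z": 0,"ax": 0,"ay": 0,"az": 0},{"claw": 1,"x": 0.03,"y": 0.03,"z": 0,"ax": 0,"ay": 0,"az": 0},{"claw": 1,"x": 0.025,"y": 0.025,"z": 0,"ax": 0,"ay": 0,"az": 0},{"claw": 1,"x": 0.016,"y": 0.016,"z": 0,"ax": 0,"ay": 0,"az": 0},{"claw": 1,"x": 0.009,"y": 0.009,"z": 0,"ax": 0,"ay": 0,"az": 0},{"claw": 1,"x": 0.005,"y": 0.006,"z": 0,"ax": 0,"ay": 0,"az": 0},{"claw": 1,"x": 0.002,"y": 0.003,"z": 0,"ax": 0,"ay": 0,"az": 0},{"claw": 1,"x": 0,"y": 0,"z": 0,"ax": 0,"ay": 0,"az": 0}]'

```text
time: 8.18
tool_pos: [0.6462, 0.1267, 0.1488]
tool_rot: [0.706, 0.708, -0.002, -0.005]
wrist_force: [0.0, 0.6, -1.8]
finger_gap: 0.0385
```

```bash

python3 -c "
from h import *
go(.6403,.1121,.0367)"
```

```text
d [-0.0059 -0.0146 -0.1121] rot [-0.0041 -0.0109 -0.0027] vel 0.008 F [ 0.   0.6 -1.8] 0.038515790665788814
```

Call:
servo_tool --commands '[{"claw": 1,"x": -0.003,"y": -0.005,"z": 0,"ax": -0.002,"ay": -0.006,"az": -0.002},{"claw": 1,"x": -0.002,"y": -0.005,"z": -0.006,"ax": -0.002,"ay": -0.005,"az": -0.001},{"claw": 1,"x": -0.001,"y": -0.003,"z": -0.012,"ax": 0,"ay": 0,"az": 0},{"claw": 1,"x": 0,"y": -0.001,"z": -0.018,"ax": 0,"ay": 0,"az": 0},{"claw": 1,"x": 0,"y": 0,"z": -0.018,"ax": 0,"ay": 0,"az": 0},{"claw": 1,"x": 0,"y": 0,"z": -0.015,"ax": 0,"ay": 0,"az": 0},{"claw": 1,"x": 0,"y": 0,"z": -0.01,"ax": 0,"ay": 0,"az": 0},{"claw": 1,"x": 0,"y": 0,"z": -0.006,"ax": 0,"ay": 0,"az": 0},{"claw": 1,"x": 0,"y": 0,"z": -0.003,"ax": 0,"ay": 0,"az": 0},{"claw": 1,"x": 0,"y": 0,"z": 0,"ax": 0,"ay": 0,"az": 0}]'

```text
time: 9.43
tool_pos: [0.638, 0.11, 0.0533]
tool_rot: [0.708, 0.706, -0.001, -0.001]
wrist_force: [-0.4, 0.9, -2.2]
finger_gap: 0.0383
```

```bash

python3 -c "
from h import *
go(.6403,.1121,.0367)
snap('side','side2')"
```

```text
d [ 0.0023  0.0021 -0.0166] rot [ 0.0005 -0.0025  0.0029] vel 0.005 F [-0.4  0.9 -2.2] 0.038337948175731794
```

View pics/side2.png

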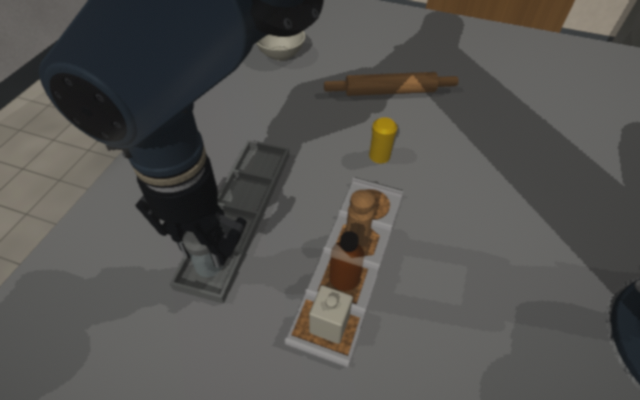

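The salt hangs upright over the leftmost pocket (about (205,265)), inside the walls. I'll lower it gently the last 17 mm.

Call:
servo_tool --commands '[{"claw": 1,"x": 0.001,"y": 0.001,"z": -0.004,"ax": 0,"ay": 0,"az": 0},{"claw": 1,"x": 0.001,"y": 0.001,"z": -0.005,"ax": 0,"ay": 0,"az": 0},{"claw": 1,"x": 0,"y": 0,"z": -0.003,"ax": 0,"ay": 0,"az": 0},{"claw": 1,"x": 0,"y": 0,"z": -0.002,"ax": 0,"ay": 0,"az": 0},{"claw": 1,"x": 0,"y": 0,"z": -0.001,"ax": 0,"ay": 0,"az": 0},{"claw": 1,"x": 0,"y": 0,"z": 0,"ax": 0,"ay": 0,"az": 0}]'

```text
time: 10.22
tool_pos: [0.6412, 0.1122, 0.0387]
tool_rot: [0.708, 0.706, -0.0, 0.0]
wrist_force: [0.4, -0.2, -1.6]
finger_gap: 0.0385
```

```bash

python3 -c "
from h import *
go(.6403,.1121,.0367)"
```

```text
d [-0.0009 -0.0001 -0.002 ] rot [0.0005 0.0003 0.0028] vel 0.002 F [ 0.4 -0.2 -1.6] 0.038461812395545844
```

Call:
servo_tool --commands '[{"claw": 1,"x": 0,"y": 0,"z": -0.001,"ax": 0,"ay": 0,"az": 0},{"claw": 1,"x": 0,"y": 0,"z": -0.001,"ax": 0,"ay": 0,"az": 0}]'

```text
time: 10.48
tool_pos: [0.6414, 0.1121, 0.0369]
tool_rot: [0.708, 0.706, 0.0, 0.001]
wrist_force: [-0.9, 0.9, -1.3]
finger_gap: 0.0384
```

Call:
servo_tool --commands '[{"claw": 1,"x": 0,"y": 0,"z": -0.0005,"ax": 0,"ay": 0,"az": 0}]'

```text
time: 10.6
tool_pos: [0.6415, 0.1121, 0.0367]
tool_rot: [0.708, 0.706, 0.0, 0.001]
wrist_force: [-0.1, -0.5, 1.4]
finger_gap: 0.0381
```

Call:
servo_tool --commands '[{"claw": 0.5,"x": 0,"y": 0,"z": 0,"ax": 0,"ay": 0,"az": 0},{"claw": 0.3,"x": 0,"y": 0,"z": 0,"ax": 0,"ay": 0,"az": 0},{"claw": 0,"x": 0,"y": 0,"z": 0,"ax": 0,"ay": 0,"az": 0},{"claw": 0,"x": 0,"y": 0,"z": 0.005,"ax": 0,"ay": 0,"az": 0},{"claw": 0,"x": 0,"y": 0,"z": 0.012,"ax": 0,"ay": 0,"az": 0},{"claw": 0,"x": 0,"y": 0,"z": 0.02,"ax": 0,"ay": 0,"az": 0},{"claw": 0,"x": 0,"y": 0,"z": 0.025,"ax": 0,"ay": 0,"az": 0},{"claw": 0,"x": 0,"y": 0,"z": 0.025,"ax": 0,"ay": 0,"az": 0},{"claw": 0,"x": 0,"y": 0,"z": 0.018,"ax": 0,"ay": 0,"az": 0},{"claw": 0,"x": 0,"y": 0,"z": 0.008,"ax": 0,"ay": 0,"az": 0},{"claw": 0,"x": 0,"y": 0,"z": 0.003,"ax": 0,"ay": 0,"az": 0},{"claw": 0,"x": 0,"y": 0,"z": 0,"ax": 0,"ay": 0,"az": 0}]'

```text
time: 12.1
tool_pos: [0.6426, 0.1122, 0.1635]
tool_rot: [0.708, 0.706, 0.002, 0.003]
wrist_force: [0.9, 0.4, -0.8]
finger_gap: 0.0854
```

```bash

python3 -c "
from h import *
go(.4597,-.0148,.150)"
```

```text
d [-0.1829 -0.127  -0.0135] rot [0.0005 0.0074 0.0027] vel 0.009 F [ 0.9  0.4 -0.8] 0.08538121653214968
```

Call:
servo_tool --commands '[{"claw": 0,"x": -0.005,"y": -0.003,"z": 0,"ax": 0,"ay": 0.004,"az": 0.002},{"claw": 0,"x": -0.011,"y": -0.008,"z": 0,"ax": 0,"ay": 0.003,"az": 0},{"claw": 0,"x": -0.02,"y": -0.014,"z": 0,"ax": 0,"ay": 0,"az": 0},{"claw": 0,"x": -0.028,"y": -0.019,"z": 0,"ax": 0,"ay": 0,"az": 0},{"claw": 0,"x": -0.029,"y": -0.02,"z": 0,"ax": 0,"ay": 0,"az": 0},{"claw": 0,"x": -0.028,"y": -0.019,"z": 0,"ax": 0,"ay": 0,"az": 0},{"claw": 0,"x": -0.023,"y": -0.015,"z": 0,"ax": 0,"ay": 0,"az": 0},{"claw": 0,"x": -0.015,"y": -0.01,"z": 0,"ax": 0,"ay": 0,"az": 0},{"claw": 0,"x": -0.008,"y": -0.005,"z": 0,"ax": 0,"ay": 0,"az": 0},{"claw": 0,"x": -0.005,"y": -0.003,"z": 0,"ax": 0,"ay": 0,"az": 0},{"claw": 0,"x": -0.003,"y": -0.002,"z": 0,"ax": 0,"ay": 0,"az": 0},{"claw": 0,"x": 0,"y": 0,"z": 0,"ax": 0,"ay": 0,"az": 0}]'

```text
time: 13.6
tool_pos: [0.4526, -0.0112, 0.1584]
tool_rot: [0.708, 0.707, -0.005, -0.005]
wrist_force: [0.1, -0.4, 0.3]
finger_gap: 0.0849
```

```bash

python3 -c "
from h import *
go(.4597,-.0148,.049)
im,d=snap('top');P=cloud('top',d);Q=P.reshape(-1,3)
q=Q[(Q[:,2]>.07)&(Q[:,2]<.095)&(Q[:,0]>.59)&(Q[:,0]<.7)&(Q[:,1]>.06)&(Q[:,1]<.17)]
print('salt',len(q),q.mean(0),q.min(0),q.max(0))"
```

```text
d [ 0.0071 -0.0036 -0.1094] rot [-0.0002 -0.0145  0.0016] vel 0.009 F [ 0.1 -0.4  0.3] 0.08486848974453783
salt 466 [0.63962352 0.11144879 0.07752905] [0.62152228 0.09268042 0.07022464] [0.66073559 0.13254998 0.08250199]
```

Call:
servo_tool --commands '[{"claw": 0,"x": 0.003,"y": -0.002,"z": 0,"ax": 0,"ay": -0.007,"az": 0.002},{"claw": 0,"x": 0.003,"y": -0.001,"z": -0.006,"ax": 0,"ay": -0.006,"az": 0},{"claw": 0,"x": 0.001,"y": -0.001,"z": -0.012,"ax": 0,"ay": 0,"az": 0},{"claw": 0,"x": 0,"y": 0,"z": -0.02,"ax": 0,"ay": 0,"az": 0},{"claw": 0,"x": 0,"y": 0,"z": -0.02,"ax": 0,"ay": 0,"az": 0},{"claw": 0,"x": 0,"y": 0,"z": -0.018,"ax": 0,"ay": 0,"az": 0},{"claw": 0,"x": 0,"y": 0,"z": -0.012,"ax": 0,"ay": 0,"az": 0},{"claw": 0,"x": 0,"y": 0,"z": -0.007,"ax": 0,"ay": 0,"az": 0},{"claw": 0,"x": 0,"y": 0,"z": -0.003,"ax": 0,"ay": 0,"az": 0},{"claw": 0,"x": 0,"y": 0,"z": 0,"ax": 0,"ay": 0,"az": 0}]'

```text
time: 14.9
tool_pos: [0.4618, -0.0152, 0.0537]
tool_rot: [0.706, 0.708, 0.0, 0.0]
wrist_force: [-0.3, 0.1, -0.4]
finger_gap: 0.0857
```

```bash

python3 -c "
from h import *
go(.4597,-.0148,.049)"
```

```text
d [-0.0021  0.0004 -0.0047] rot [-0.0001  0.0003 -0.002 ] vel 0.003 F [-0.3  0.1 -0.4] 0.08574190098043893
```

Call:
servo_tool --commands '[{"claw": 0,"x": -0.001,"y": 0,"z": -0.002,"ax": 0,"ay": 0,"az": 0},{"claw": 0,"x": -0.001,"y": 0,"z": -0.002,"ax": 0,"ay": 0,"az": 0},{"claw": 0.5,"x": 0,"y": 0,"z": 0,"ax": 0,"ay": 0,"az": 0},{"claw": 1,"x": 0,"y": 0,"z": 0,"ax": 0,"ay": 0,"az": 0},{"claw": 1,"x": 0,"y": 0,"z": 0,"ax": 0,"ay": 0,"az": 0},{"claw": 1,"x": 0,"y": 0,"z": 0,"ax": 0,"ay": 0,"az": 0},{"claw": 1,"x": 0,"y": 0,"z": 0,"ax": 0,"ay": 0,"az": 0},{"claw": 1,"x": 0,"y": 0,"z": 0,"ax": 0,"ay": 0,"az": 0}]' --squeeze 35

```text
time: 15.9
tool_pos: [0.4606, -0.0154, 0.0509]
tool_rot: [0.706, 0.708, 0.001, 0.001]
wrist_force: [0.2, -0.1, 0.6]
finger_gap: 0.0348
```

Call:
servo_tool --commands '[{"claw": 1,"x": 0,"y": 0,"z": 0.004,"ax": 0,"ay": 0,"az": 0},{"claw": 1,"x": 0,"y": 0,"z": 0.009,"ax": 0,"ay": 0,"az": 0},{"claw": 1,"x": 0,"y": 0,"z": 0.015,"ax": 0,"ay": 0,"az": 0},{"claw": 1,"x": 0,"y": 0,"z": 0.02,"ax": 0,"ay": 0,"az": 0},{"claw": 1,"x": 0,"y": 0,"z": 0.02,"ax": 0,"ay": 0,"az": 0},{"claw": 1,"x": 0,"y": 0,"z": 0.02,"ax": 0,"ay": 0,"az": 0},{"claw": 1,"x": 0,"y": 0,"z": 0.012,"ax": 0,"ay": 0,"az": 0},{"claw": 1,"x": 0,"y": 0,"z": 0.006,"ax": 0,"ay": 0,"az": 0},{"claw": 1,"x": 0,"y": 0,"z": 0.002,"ax": 0,"ay": 0,"az": 0},{"claw": 1,"x": 0,"y": 0,"z": 0,"ax": 0,"ay": 0,"az": 0}]'

```text
time: 17.15
tool_pos: [0.4586, -0.0149, 0.1641]
tool_rot: [0.706, 0.708, 0.0, 0.001]
wrist_force: [0.3, -0.2, -0.9]
finger_gap: 0.0352
```

```bash

python3 -c "
from h import *
go(.6454,.0403,.044)"
```

```text
d [ 0.1868  0.0552 -0.1201] rot [ 0.0002  0.0014 -0.0021] vel 0.005 F [ 0.3 -0.2 -0.9] 0.03515139266876736
```

Call:
servo_tool --commands '[{"claw": 1,"x": 0.005,"y": 0.001,"z": 0,"ax": 0,"ay": 0,"az": -0.002},{"claw": 1,"x": 0.012,"y": 0.003,"z": 0,"ax": 0,"ay": 0,"az": 0},{"claw": 1,"x": 0.021,"y": 0.006,"z": 0,"ax": 0,"ay": 0,"az": 0},{"claw": 1,"x": 0.028,"y": 0.008,"z": 0,"ax": 0,"ay": 0,"az": 0},{"claw": 1,"x": 0.03,"y": 0.009,"z": 0,"ax": 0,"ay": 0,"az": 0},{"claw": 1,"x": 0.028,"y": 0.008,"z": 0,"ax": 0,"ay": 0,"az": 0},{"claw": 1,"x": 0.023,"y": 0.006,"z": 0,"ax": 0,"ay": 0,"az": 0},{"claw": 1,"x": 0.015,"y": 0.004,"z": 0,"ax": 0,"ay": 0,"az": 0},{"claw": 1,"x": 0.009,"y": 0.003,"z": 0,"ax": 0,"ay": 0,"az": 0},{"claw": 1,"x": 0.005,"y": 0.002,"z": 0,"ax": 0,"ay": 0,"az": 0},{"claw": 1,"x": 0.002,"y": 0.001,"z": 0,"ax": 0,"ay": 0,"az": 0},{"claw": 1,"x": 0,"y": 0,"z": 0,"ax": 0,"ay": 0,"az": 0}]'

```text
time: 18.65
tool_pos: [0.646, 0.0407, 0.1584]
tool_rot: [0.707, 0.707, -0.001, -0.002]
wrist_force: [0.3, -0.4, -1.0]
finger_gap: 0.0347
```

```bash

python3 -c "
from h import *
go(.6454,.0403,.0459)"
```

```text
d [-0.0006 -0.0004 -0.1125] rot [-0.0016 -0.0051 -0.0001] vel 0.007 F [ 0.3 -0.4 -1. ] 0.03468139428161067
```

Call:
servo_tool --commands '[{"claw": 1,"x": 0,"y": 0,"z": -0.006,"ax": -0.002,"ay": -0.005,"az": 0},{"claw": 1,"x": 0,"y": 0,"z": -0.012,"ax": 0,"ay": 0,"az": 0},{"claw": 1,"x": 0,"y": 0,"z": -0.02,"ax": 0,"ay": 0,"az": 0},{"claw": 1,"x": 0,"y": 0,"z": -0.02,"ax": 0,"ay": 0,"az": 0},{"claw": 1,"x": 0,"y": 0,"z": -0.018,"ax": 0,"ay": 0,"az": 0},{"claw": 1,"x": 0,"y": 0,"z": -0.011,"ax": 0,"ay": 0,"az": 0},{"claw": 1,"x": 0,"y": 0,"z": -0.006,"ax": 0,"ay": 0,"az": 0},{"claw": 1,"x": 0,"y": 0,"z": -0.003,"ax": 0,"ay": 0,"az": 0},{"claw": 1,"x": 0,"y": 0,"z": -0.001,"ax": 0,"ay": 0,"az": 0},{"claw": 1,"x": 0,"y": 0,"z": 0,"ax": 0,"ay": 0,"az": 0}]'

```text
time: 19.9
tool_pos: [0.6445, 0.04, 0.0563]
tool_rot: [0.707, 0.707, -0.0, 0.0]
wrist_force: [0.3, -0.6, -1.5]
finger_gap: 0.0351
```

```bash

python3 -c "
from h import *
go(.6454,.0403,.0459)"
```

```text
d [ 0.0009  0.0003 -0.0104] rot [ 0.0007 -0.0002  0.0011] vel 0.006 F [ 0.3 -0.6 -1.5] 0.03507145287050248
```

Call:
servo_tool --commands '[{"claw": 1,"x": 0.001,"y": 0,"z": -0.004,"ax": 0,"ay": 0,"az": 0},{"claw": 1,"x": 0,"y": 0,"z": -0.003,"ax": 0,"ay": 0,"az": 0},{"claw": 1,"x": 0,"y": 0,"z": -0.002,"ax": 0,"ay": 0,"az": 0},{"claw": 1,"x": 0,"y": 0,"z": 0,"ax": 0,"ay": 0,"az": 0}]'

```text
time: 20.4
tool_pos: [0.6462, 0.04, 0.0476]
tool_rot: [0.707, 0.707, 0.0, 0.001]
wrist_force: [-0.0, 0.2, -1.2]
finger_gap: 0.0351
```

Call:
servo_tool --commands '[{"claw": 1,"x": 0,"y": 0,"z": -0.0005,"ax": 0,"ay": 0,"az": 0}]'

```text
time: 20.52
tool_pos: [0.6463, 0.04, 0.0471]
tool_rot: [0.707, 0.707, 0.0, 0.001]
wrist_force: [-0.4, 0.3, -1.7]
finger_gap: 0.0346
```

Call:
servo_tool --commands '[{"claw": 1,"x": 0,"y": 0,"z": -0.001,"ax": 0,"ay": 0,"az": 0}]'

```text
time: 20.65
tool_pos: [0.6463, 0.04, 0.0461]
tool_rot: [0.707, 0.707, 0.0, 0.001]
wrist_force: [0.3, 0.8, -0.8]
finger_gap: 0.0347
```

Call:
servo_tool --commands '[{"claw": 1,"x": 0,"y": 0,"z": -0.0005,"ax": 0,"ay": 0,"az": 0}]'

```text
time: 20.78
tool_pos: [0.6463, 0.04, 0.0459]
tool_rot: [0.707, 0.707, 0.0, 0.001]
wrist_force: [-0.4, 0.6, 3.0]
finger_gap: 0.0346
```

Call:
servo_tool --commands '[{"claw": 1,"x": 0,"y": 0,"z": -0.0003,"ax": 0,"ay": 0,"az": 0}]'

```text
time: 20.9
tool_pos: [0.6463, 0.04, 0.0459]
tool_rot: [0.707, 0.707, 0.0, 0.001]
wrist_force: [-0.7, -0.1, 0.9]
finger_gap: 0.0351
```

Contact at 0.0459, exactly as predicted. Release and rise.

Call:
servo_tool --commands '[{"claw": 0.5,"x": 0,"y": 0,"z": 0,"ax": 0,"ay": 0,"az": 0},{"claw": 0.3,"x": 0,"y": 0,"z": 0,"ax": 0,"ay": 0,"az": 0},{"claw": 0,"x": 0,"y": 0,"z": 0,"ax": 0,"ay": 0,"az": 0},{"claw": 0,"x": 0,"y": 0,"z": 0.005,"ax": 0,"ay": 0,"az": 0},{"claw": 0,"x": 0,"y": 0,"z": 0.012,"ax": 0,"ay": 0,"az": 0},{"claw": 0,"x": 0,"y": 0,"z": 0.02,"ax": 0,"ay": 0,"az": 0},{"claw": 0,"x": 0,"y": 0,"z": 0.025,"ax": 0,"ay": 0,"az": 0},{"claw": 0,"x": 0,"y": 0,"z": 0.025,"ax": 0,"ay": 0,"az": 0},{"claw": 0,"x": 0,"y": 0,"z": 0.016,"ax": 0,"ay": 0,"az": 0},{"claw": 0,"x": 0,"y": 0,"z": 0.007,"ax": 0,"ay": 0,"az": 0},{"claw": 0,"x": 0,"y": 0,"z": 0.002,"ax": 0,"ay": 0,"az": 0},{"claw": 0,"x": 0,"y": 0,"z": 0,"ax": 0,"ay": 0,"az": 0}]'

```text
time: 22.4
tool_pos: [0.6474, 0.0399, 0.1679]
tool_rot: [0.707, 0.707, 0.002, 0.003]
wrist_force: [0.2, 0.2, -0.0]
finger_gap: 0.0854
```

```bash

python3 -c "
from h import *
go(.457,.0567,.155)"
```

```text
d [-0.1904  0.0168 -0.0129] rot [0.0016 0.0079 0.0009] vel 0.006 F [ 0.2  0.2 -0. ] 0.08543480921205189
```

Call:
servo_tool --commands '[{"claw": 0,"x": -0.005,"y": 0,"z": 0,"ax": 0,"ay": 0.004,"az": 0.001},{"claw": 0,"x": -0.011,"y": 0.001,"z": 0,"ax": 0,"ay": 0.003,"az": 0},{"claw": 0,"x": -0.02,"y": 0.002,"z": 0,"ax": 0,"ay": 0,"az": 0},{"claw": 0,"x": -0.028,"y": 0.002,"z": 0,"ax": 0,"ay": 0,"az": 0},{"claw": 0,"x": -0.029,"y": 0.003,"z": 0,"ax": 0,"ay": 0,"az": 0},{"claw": 0,"x": -0.028,"y": 0.003,"z": 0,"ax": 0,"ay": 0,"az": 0},{"claw": 0,"x": -0.023,"y": 0.002,"z": 0,"ax": 0,"ay": 0,"az": 0},{"claw": 0,"x": -0.015,"y": 0.002,"z": 0,"ax": 0,"ay": 0,"az": 0},{"claw": 0,"x": -0.008,"y": 0.001,"z": 0,"ax": 0,"ay": 0,"az": 0},{"claw": 0,"x": -0.005,"y": 0,"z": 0,"ax": 0,"ay": 0,"az": 0},{"claw": 0,"x": -0.002,"y": 0,"z": 0,"ax": 0,"ay": 0,"az": 0},{"claw": 0,"x": 0,"y": 0,"z": 0,"ax": 0,"ay": 0,"az": 0}]'

```text
time: 23.9
tool_pos: [0.4589, 0.0572, 0.163]
tool_rot: [0.707, 0.707, -0.005, -0.005]
wrist_force: [-0.0, 0.0, 0.2]
finger_gap: 0.0854
```

```bash

python3 -c "
from h import *
go(.457,.0567,.049)
im,d=snap('top','top2');P=cloud('top',d);Q=P.reshape(-1,3)
q=Q[(Q[:,2]>.08)&(Q[:,2]<.11)&(Q[:,0]>.6)&(Q[:,0]<.7)&(Q[:,1]>.0)&(Q[:,1]<.08)]
print('mill',len(q),q.mean(0),q.min(0),q.max(0))"
```

```text
d [-0.0019 -0.0005 -0.114 ] rot [ 0.0001 -0.0138 -0.0001] vel 0.007 F [-0.   0.   0.2] 0.08537952485832125
mill 346 [0.64289615 0.03938321 0.09317492] [0.62852276 0.02392829 0.08000578] [0.66092064 0.05670329 0.09980096]
```

View pics/top2.png

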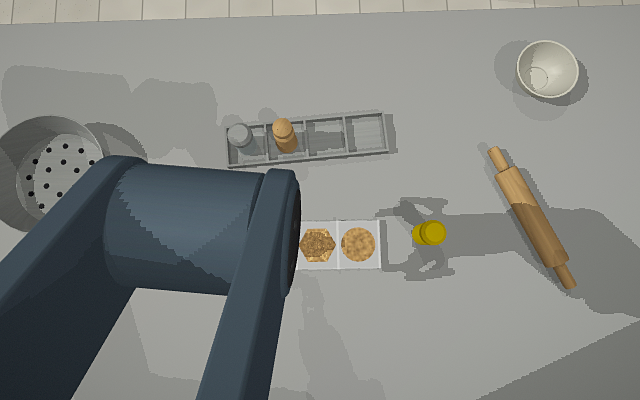

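Salt (240,135) and mill (284,133) stand upright in the left two pockets. Next is the bottle.

Call:
servo_tool --commands '[{"claw": 0,"x": -0.001,"y": 0,"z": 0,"ax": 0,"ay": -0.007,"az": 0},{"claw": 0,"x": -0.001,"y": 0,"z": -0.006,"ax": 0,"ay": -0.006,"az": 0},{"claw": 0,"x": -0.001,"y": 0,"z": -0.012,"ax": 0,"ay": 0,"az": 0},{"claw": 0,"x": 0,"y": 0,"z": -0.021,"ax": 0,"ay": 0,"az": 0},{"claw": 0,"x": 0,"y": 0,"z": -0.022,"ax": 0,"ay": 0,"az": 0},{"claw": 0,"x": 0,"y": 0,"z": -0.019,"ax": 0,"ay": 0,"az": 0},{"claw": 0,"x": 0,"y": 0,"z": -0.013,"ax": 0,"ay": 0,"az": 0},{"claw": 0,"x": 0,"y": 0,"z": -0.007,"ax": 0,"ay": 0,"az": 0},{"claw": 0,"x": 0,"y": 0,"z": -0.003,"ax": 0,"ay": 0,"az": 0},{"claw": 0,"x": 0,"y": 0,"z": 0,"ax": 0,"ay": 0,"az": 0}]'

```text
time: 25.2
tool_pos: [0.4563, 0.057, 0.0535]
tool_rot: [0.707, 0.707, 0.0, 0.0]
wrist_force: [0.1, -0.0, -0.1]
finger_gap: 0.0855
```

```bash

python3 -c "
from h import *
go(.457,.0567,.049)"
```

```text
d [ 0.0007 -0.0003 -0.0045] rot [0.0001 0.0006 0.0002] vel 0.004 F [ 0.1 -0.  -0.1] 0.08551926436489812
```

Call:
servo_tool --commands '[{"claw": 0,"x": 0.001,"y": 0,"z": -0.002,"ax": 0,"ay": 0,"az": 0},{"claw": 0,"x": 0,"y": 0,"z": -0.002,"ax": 0,"ay": 0,"az": 0},{"claw": 0.5,"x": 0,"y": 0,"z": 0,"ax": 0,"ay": 0,"az": 0},{"claw": 1,"x": 0,"y": 0,"z": 0,"ax": 0,"ay": 0,"az": 0},{"claw": 1,"x": 0,"y": 0,"z": 0,"ax": 0,"ay": 0,"az": 0},{"claw": 1,"x": 0,"y": 0,"z": 0,"ax": 0,"ay": 0,"az": 0},{"claw": 1,"x": 0,"y": 0,"z": 0,"ax": 0,"ay": 0,"az": 0},{"claw": 1,"x": 0,"y": 0,"z": 0,"ax": 0,"ay": 0,"az": 0}]' --squeeze 35

```text
time: 26.2
tool_pos: [0.4583, 0.0569, 0.0508]
tool_rot: [0.707, 0.707, 0.001, 0.002]
wrist_force: [-0.1, -0.1, 1.0]
finger_gap: 0.0433
```

Call:
servo_tool --commands '[{"claw": 1,"x": 0,"y": 0,"z": 0.004,"ax": 0,"ay": 0,"az": 0},{"claw": 1,"x": 0,"y": 0,"z": 0.009,"ax": 0,"ay": 0,"az": 0},{"claw": 1,"x": 0,"y": 0,"z": 0.015,"ax": 0,"ay": 0,"az": 0},{"claw": 1,"x": 0,"y": 0,"z": 0.02,"ax": 0,"ay": 0,"az": 0},{"claw": 1,"x": 0,"y": 0,"z": 0.02,"ax": 0,"ay": 0,"az": 0},{"claw": 1,"x": 0,"y": 0,"z": 0.02,"ax": 0,"ay": 0,"az": 0},{"claw": 1,"x": 0,"y": 0,"z": 0.012,"ax": 0,"ay": 0,"az": 0},{"claw": 1,"x": 0,"y": 0,"z": 0.006,"ax": 0,"ay": 0,"az": 0},{"claw": 1,"x": 0,"y": 0,"z": 0.002,"ax": 0,"ay": 0,"az": 0},{"claw": 1,"x": 0,"y": 0,"z": 0,"ax": 0,"ay": 0,"az": 0}]'

```text
time: 27.45
tool_pos: [0.4558, 0.0572, 0.1636]
tool_rot: [0.707, 0.707, 0.0, 0.0]
wrist_force: [-0.8, 0.2, -1.7]
finger_gap: 0.0429
```

```bash

python3 -c "
from h import *
go(.6505,-.0315,.045)"
```

```text
d [ 0.1947 -0.0887 -0.1186] rot [0.0001 0.0006 0.0001] vel 0.004 F [-0.8  0.2 -1.7] 0.04288504372911085
```

Call:
servo_tool --commands '[{"claw": 1,"x": 0.005,"y": -0.002,"z": 0,"ax": 0,"ay": 0,"az": 0},{"claw": 1,"x": 0.012,"y": -0.005,"z": 0,"ax": 0,"ay": 0,"az": 0},{"claw": 1,"x": 0.022,"y": -0.009,"z": 0,"ax": 0,"ay": 0,"az": 0},{"claw": 1,"x": 0.029,"y": -0.013,"z": 0,"ax": 0,"ay": 0,"az": 0},{"claw": 1,"x": 0.031,"y": -0.014,"z": 0,"ax": 0,"ay": 0,"az": 0},{"claw": 1,"x": 0.029,"y": -0.013,"z": 0,"ax": 0,"ay": 0,"az": 0},{"claw": 1,"x": 0.024,"y": -0.011,"z": 0,"ax": 0,"ay": 0,"az": 0},{"claw": 1,"x": 0.016,"y": -0.008,"z": 0,"ax": 0,"ay": 0,"az": 0},{"claw": 1,"x": 0.009,"y": -0.004,"z": 0,"ax": 0,"ay": 0,"az": 0},{"claw": 1,"x": 0.006,"y": -0.002,"z": 0,"ax": 0,"ay": 0,"az": 0},{"claw": 1,"x": 0.003,"y": -0.001,"z": 0,"ax": 0,"ay": 0,"az": 0},{"claw": 1,"x": 0,"y": 0,"z": 0,"ax": 0,"ay": 0,"az": 0}]'

```text
time: 28.95
tool_pos: [0.6513, -0.0308, 0.1576]
tool_rot: [0.708, 0.707, -0.002, -0.002]
wrist_force: [0.2, 0.4, -2.7]
finger_gap: 0.0431
```

```bash

python3 -c "
from h import *
go(.6505,-.0315,.0458)"
```

```text
d [-0.0008 -0.0007 -0.1118] rot [-0.0008 -0.006   0.0013] vel 0.012 F [ 0.2  0.4 -2.7] 0.04305396128761982
```

Call:
servo_tool --commands '[{"claw": 1,"x": 0,"y": 0,"z": -0.006,"ax": 0,"ay": -0.006,"az": 0.001},{"claw": 1,"x": 0,"y": 0,"z": -0.012,"ax": 0,"ay": 0,"az": 0},{"claw": 1,"x": 0,"y": 0,"z": -0.02,"ax": 0,"ay": 0,"az": 0},{"claw": 1,"x": 0,"y": 0,"z": -0.02,"ax": 0,"ay": 0,"az": 0},{"claw": 1,"x": 0,"y": 0,"z": -0.018,"ax": 0,"ay": 0,"az": 0},{"claw": 1,"x": 0,"y": 0,"z": -0.011,"ax": 0,"ay": 0,"az": 0},{"claw": 1,"x": 0,"y": 0,"z": -0.006,"ax": 0,"ay": 0,"az": 0},{"claw": 1,"x": 0,"y": 0,"z": -0.003,"ax": 0,"ay": 0,"az": 0},{"claw": 1,"x": 0,"y": 0,"z": -0.001,"ax": 0,"ay": 0,"az": 0},{"claw": 1,"x": 0,"y": 0,"z": 0,"ax": 0,"ay": 0,"az": 0}]'

```text
time: 30.2
tool_pos: [0.6497, -0.0294, 0.0555]
tool_rot: [0.707, 0.707, 0.0, -0.001]
wrist_force: [0.5, -0.1, -1.3]
finger_gap: 0.0429
```

```bash

python3 -c "
from h import *
go(.6505,-.0315,.0458)"
```

```text
d [ 0.0008 -0.0021 -0.0097] rot [-0.0011 -0.0004 -0.001 ] vel 0.004 F [ 0.5 -0.1 -1.3] 0.04292155627778537
```

Call:
servo_tool --commands '[{"claw": 1,"x": 0,"y": -0.002,"z": -0.004,"ax": 0,"ay": 0,"az": 0},{"claw": 1,"x": 0,"y": 0,"z": -0.003,"ax": 0,"ay": 0,"az": 0},{"claw": 1,"x": 0,"y": 0,"z": -0.0015,"ax": 0,"ay": 0,"az": 0},{"claw": 1,"x": 0,"y": 0,"z": 0,"ax": 0,"ay": 0,"az": 0}]'

```text
time: 30.7
tool_pos: [0.6503, -0.0318, 0.0474]
tool_rot: [0.707, 0.707, 0.001, 0.0]
wrist_force: [-0.5, 0.4, -2.2]
finger_gap: 0.0434
```

Call:
servo_tool --commands '[{"claw": 1,"x": 0,"y": 0,"z": -0.001,"ax": 0,"ay": 0,"az": 0}]'

```text
time: 30.82
tool_pos: [0.6504, -0.0318, 0.0465]
tool_rot: [0.707, 0.707, 0.001, 0.0]
wrist_force: [1.0, 1.1, -1.3]
finger_gap: 0.043
```

Call:
servo_tool --commands '[{"claw": 1,"x": 0,"y": 0,"z": -0.0005,"ax": 0,"ay": 0,"az": 0}]'

```text
time: 30.95
tool_pos: [0.6503, -0.0317, 0.0459]
tool_rot: [0.707, 0.707, 0.001, 0.0]
wrist_force: [-0.2, 0.6, -1.6]
finger_gap: 0.0429
```

Call:
servo_tool --commands '[{"claw": 1,"x": 0,"y": 0,"z": -0.0005,"ax": 0,"ay": 0,"az": 0}]'

```text
time: 31.08
tool_pos: [0.6504, -0.0317, 0.0458]
tool_rot: [0.707, 0.707, 0.001, 0.0]
wrist_force: [-1.5, 0.7, 3.1]
finger_gap: 0.0432
```

Call:
servo_tool --commands '[{"claw": 1,"x": 0,"y": 0,"z": -0.0003,"ax": 0,"ay": 0,"az": 0}]'

```text
time: 31.2
tool_pos: [0.6504, -0.0317, 0.0458]
tool_rot: [0.707, 0.707, 0.001, 0.0]
wrist_force: [-0.8, 0.1, 0.7]
finger_gap: 0.0432
```

On the floor. Release and rise.

Call:
servo_tool --commands '[{"claw": 0.4,"x": 0,"y": 0,"z": 0,"ax": 0,"ay": 0,"az": 0},{"claw": 0.2,"x": 0,"y": 0,"z": 0,"ax": 0,"ay": 0,"az": 0},{"claw": 0,"x": 0,"y": 0,"z": 0,"ax": 0,"ay": 0,"az": 0},{"claw": 0,"x": 0,"y": 0,"z": 0.005,"ax": 0,"ay": 0,"az": 0},{"claw": 0,"x": 0,"y": 0,"z": 0.012,"ax": 0,"ay": 0,"az": 0},{"claw": 0,"x": 0,"y": 0,"z": 0.02,"ax": 0,"ay": 0,"az": 0},{"claw": 0,"x": 0,"y": 0,"z": 0.025,"ax": 0,"ay": 0,"az": 0},{"claw": 0,"x": 0,"y": 0,"z": 0.025,"ax": 0,"ay": 0,"az": 0},{"claw": 0,"x": 0,"y": 0,"z": 0.016,"ax": 0,"ay": 0,"az": 0},{"claw": 0,"x": 0,"y": 0,"z": 0.007,"ax": 0,"ay": 0,"az": 0},{"claw": 0,"x": 0,"y": 0,"z": 0.002,"ax": 0,"ay": 0,"az": 0},{"claw": 0,"x": 0,"y": 0,"z": 0,"ax": 0,"ay": 0,"az": 0}]'

```text
time: 32.7
tool_pos: [0.6518, -0.032, 0.1681]
tool_rot: [0.707, 0.708, 0.003, 0.003]
wrist_force: [0.2, -0.6, -0.3]
finger_gap: 0.085
```

```bash

python3 -c "
from h import *
go(.4549,.1301,.155,-.02)"
```

```text
d [-0.1969  0.1621 -0.0131] rot [ 0.0011  0.0085 -0.0212] vel 0.007 F [ 0.2 -0.6 -0.3] 0.08500044332603036
```

Call:
servo_tool --commands '[{"claw": 0,"x": -0.005,"y": 0.004,"z": 0,"ax": 0,"ay": 0.004,"az": -0.01},{"claw": 0,"x": -0.011,"y": 0.009,"z": 0,"ax": 0,"ay": 0.004,"az": -0.01},{"claw": 0,"x": -0.021,"y": 0.017,"z": 0,"ax": 0,"ay": 0,"az": 0},{"claw": 0,"x": -0.029,"y": 0.024,"z": 0,"ax": 0,"ay": 0,"az": 0},{"claw": 0,"x": -0.03,"y": 0.025,"z": 0,"ax": 0,"ay": 0,"az": 0},{"claw": 0,"x": -0.029,"y": 0.024,"z": 0,"ax": 0,"ay": 0,"az": 0},{"claw": 0,"x": -0.024,"y": 0.019,"z": 0,"ax": 0,"ay": 0,"az": 0},{"claw": 0,"x": -0.015,"y": 0.013,"z": 0,"ax": 0,"ay": 0,"az": 0},{"claw": 0,"x": -0.009,"y": 0.008,"z": 0,"ax": 0,"ay": 0,"az": 0},{"claw": 0,"x": -0.006,"y": 0.005,"z": 0,"ax": 0,"ay": 0,"az": 0},{"claw": 0,"x": -0.003,"y": 0.002,"z": 0,"ax": 0,"ay": 0,"az": 0},{"claw": 0,"x": 0,"y": 0,"z": 0,"ax": 0,"ay": 0,"az": 0}]'

```text
time: 34.2
tool_pos: [0.4567, 0.1254, 0.1635]
tool_rot: [0.715, 0.699, -0.004, -0.004]
wrist_force: [-0.4, 1.0, -0.5]
finger_gap: 0.0849
```

```bash

python3 -c "
from h import *
go(.4549,.1301,.043,-.02)"
```

```text
d [-0.0018  0.0047 -0.1205] rot [-0.0008 -0.0109  0.0026] vel 0.011 F [-0.4  1.  -0.5] 0.08490911490837501
```

Call:
servo_tool --commands '[{"claw": 0,"x": -0.001,"y": 0.002,"z": 0,"ax": 0,"ay": -0.006,"az": 0},{"claw": 0,"x": -0.001,"y": 0.002,"z": -0.006,"ax": 0,"ay": -0.005,"az": 0},{"claw": 0,"x": 0,"y": 0,"z": -0.012,"ax": 0,"ay": 0,"az": 0},{"claw": 0,"x": 0,"y": 0,"z": -0.022,"ax": 0,"ay": 0,"az": 0},{"claw": 0,"x": 0,"y": 0,"z": -0.023,"ax": 0,"ay": 0,"az": 0},{"claw": 0,"x": 0,"y": 0,"z": -0.02,"ax": 0,"ay": 0,"az": 0},{"claw": 0,"x": 0,"y": 0,"z": -0.013,"ax": 0,"ay": 0,"az": 0},{"claw": 0,"x": 0,"y": 0,"z": -0.008,"ax": 0,"ay": 0,"az": 0},{"claw": 0,"x": 0,"y": 0,"z": -0.004,"ax": 0,"ay": 0,"az": 0},{"claw": 0,"x": 0,"y": 0,"z": -0.001,"ax": 0,"ay": 0,"az": 0},{"claw": 0,"x": 0,"y": 0,"z": 0,"ax": 0,"ay": 0,"az": 0}]'

```text
time: 35.58
tool_pos: [0.4567, 0.1285, 0.0481]
tool_rot: [0.716, 0.698, 0.001, 0.001]
wrist_force: [-0.2, 0.3, 0.0]
finger_gap: 0.0857
```

```bash

python3 -c "
from h import *
go(.4549,.1301,.043,-.02)"
```

```text
d [-0.0018  0.0016 -0.0051] rot [-0.0006  0.0034  0.0048] vel 0.004 F [-0.2  0.3  0. ] 0.08567712057874365
```

Call:
servo_tool --commands '[{"claw": 0,"x": -0.001,"y": 0.001,"z": -0.002,"ax": 0,"ay": 0.003,"az": 0.004},{"claw": 0,"x": -0.001,"y": 0,"z": -0.002,"ax": 0,"ay": 0,"az": 0},{"claw": 0.5,"x": 0,"y": 0,"z": 0,"ax": 0,"ay": 0,"az": 0},{"claw": 1,"x": 0,"y": 0,"z": 0,"ax": 0,"ay": 0,"az": 0},{"claw": 1,"x": 0,"y": 0,"z": 0,"ax": 0,"ay": 0,"az": 0},{"claw": 1,"x": 0,"y": 0,"z": 0,"ax": 0,"ay": 0,"az": 0},{"claw": 1,"x": 0,"y": 0,"z": 0,"ax": 0,"ay": 0,"az": 0},{"claw": 1,"x": 0,"y": 0,"z": 0,"ax": 0,"ay": 0,"az": 0}]' --squeeze 35

```text
time: 36.58
tool_pos: [0.4552, 0.1297, 0.045]
tool_rot: [0.714, 0.7, 0.001, 0.001]
wrist_force: [-0.7, -0.2, 0.9]
finger_gap: 0.0415
```

Call:
servo_tool --commands '[{"claw": 1,"x": 0,"y": 0,"z": 0.004,"ax": 0,"ay": 0,"az": 0},{"claw": 1,"x": 0,"y": 0,"z": 0.009,"ax": 0,"ay": 0,"az": 0},{"claw": 1,"x": 0,"y": 0,"z": 0.015,"ax": 0,"ay": 0,"az": 0},{"claw": 1,"x": 0,"y": 0,"z": 0.02,"ax": 0,"ay": 0,"az": 0},{"claw": 1,"x": 0,"y": 0,"z": 0.02,"ax": 0,"ay": 0,"az": 0},{"claw": 1,"x": 0,"y": 0,"z": 0.02,"ax": 0,"ay": 0,"az": 0},{"claw": 1,"x": 0,"y": 0,"z": 0.012,"ax": 0,"ay": 0,"az": 0},{"claw": 1,"x": 0,"y": 0,"z": 0.006,"ax": 0,"ay": 0,"az": 0},{"claw": 1,"x": 0,"y": 0,"z": 0.002,"ax": 0,"ay": 0,"az": 0},{"claw": 1,"x": 0,"y": 0,"z": 0,"ax": 0,"ay": 0,"az": 0}]'

```text
time: 37.83
tool_pos: [0.4531, 0.1295, 0.1582]
tool_rot: [0.714, 0.7, 0.0, -0.0]
wrist_force: [-0.9, 1.5, -1.9]
finger_gap: 0.0414
```

```bash

python3 -c "
from h import *
go(.6556,-.1033,.04,.05)"
```

```text
d [ 0.2025 -0.2328 -0.1182] rot [-0.0006  0.0003  0.0703] vel 0.003 F [-0.9  1.5 -1.9] 0.04141767871243056
```

Call:
servo_tool --commands '[{"claw": 1,"x": 0.005,"y": -0.005,"z": 0,"ax": 0,"ay": 0,"az": 0.006},{"claw": 1,"x": 0.012,"y": -0.013,"z": 0,"ax": 0,"ay": 0,"az": 0.008},{"claw": 1,"x": 0.022,"y": -0.025,"z": 0,"ax": 0,"ay": 0,"az": 0.01},{"claw": 1,"x": 0.03,"y": -0.035,"z": 0,"ax": 0,"ay": 0,"az": 0.01},{"claw": 1,"x": 0.032,"y": -0.037,"z": 0,"ax": 0,"ay": 0,"az": 0.01},{"claw": 1,"x": 0.031,"y": -0.035,"z": 0,"ax": 0,"ay": 0,"az": 0.008},{"claw": 1,"x": 0.026,"y": -0.028,"z": 0,"ax": 0,"ay": 0,"az": 0.006},{"claw": 1,"x": 0.017,"y": -0.019,"z": 0,"ax": 0,"ay": 0,"az": 0.004},{"claw": 1,"x": 0.01,"y": -0.011,"z": 0,"ax": 0,"ay": 0,"az": 0.003},{"claw": 1,"x": 0.006,"y": -0.006,"z": 0,"ax": 0,"ay": 0,"az": 0},{"claw": 1,"x": 0.003,"y": -0.003,"z": 0,"ax": 0,"ay": 0,"az": 0},{"claw": 1,"x": 0,"y": 0,"z": 0,"ax": 0,"ay": 0,"az": 0}]'

```text
time: 39.33
tool_pos: [0.6548, -0.1041, 0.1525]
tool_rot: [0.69, 0.723, -0.002, -0.002]
wrist_force: [-0.3, 0.2, -1.6]
finger_gap: 0.0417
```

```bash

python3 -c "
from h import *
go(.6556,-.1033,.04,.05)"
```

```text
d [ 0.0008  0.0008 -0.1125] rot [-0.0001 -0.0058  0.0033] vel 0.011 F [-0.3  0.2 -1.6] 0.04173310649181292
```

Call:
servo_tool --commands '[{"claw": 1,"x": 0,"y": 0,"z": -0.006,"ax": 0,"ay": -0.006,"az": 0.003},{"claw": 1,"x": 0.001,"y": -0.001,"z": -0.012,"ax": 0,"ay": 0,"az": 0},{"claw": 1,"x": 0,"y": 0,"z": -0.02,"ax": 0,"ay": 0,"az": 0},{"claw": 1,"x": 0,"y": 0,"z": -0.02,"ax": 0,"ay": 0,"az": 0},{"claw": 1,"x": 0,"y": 0,"z": -0.018,"ax": 0,"ay": 0,"az": 0},{"claw": 1,"x": 0,"y": 0,"z": -0.011,"ax": 0,"ay": 0,"az": 0},{"claw": 1,"x": 0,"y": 0,"z": -0.006,"ax": 0,"ay": 0,"az": 0},{"claw": 1,"x": 0,"y": 0,"z": -0.003,"ax": 0,"ay": 0,"az": 0},{"claw": 1,"x": 0,"y": 0,"z": -0.001,"ax": 0,"ay": 0,"az": 0},{"claw": 1,"x": 0,"y": 0,"z": 0,"ax": 0,"ay": 0,"az": 0}]'

```text
time: 40.58
tool_pos: [0.6545, -0.1019, 0.0505]
tool_rot: [0.688, 0.726, 0.0, -0.0]
wrist_force: [-0.2, -0.4, -1.4]
finger_gap: 0.0416
```

```bash

python3 -c "
from h import *
go(.6556,-.1033,.04,.05)"
```

```text
d [ 0.0011 -0.0014 -0.0105] rot [-0.0008 -0.0003 -0.0038] vel 0.006 F [-0.2 -0.4 -1.4] 0.04158842187575806
```

Call:
servo_tool --commands '[{"claw": 1,"x": 0.001,"y": -0.001,"z": -0.004,"ax": 0,"ay": 0,"az": 0},{"claw": 1,"x": 0,"y": 0,"z": -0.003,"ax": 0,"ay": 0,"az": 0},{"claw": 1,"x": 0,"y": 0,"z": -0.002,"ax": 0,"ay": 0,"az": 0},{"claw": 1,"x": 0,"y": 0,"z": 0,"ax": 0,"ay": 0,"az": 0}]'

```text
time: 41.08
tool_pos: [0.6562, -0.1033, 0.0418]
tool_rot: [0.688, 0.726, 0.001, 0.001]
wrist_force: [-0.1, -0.3, -1.8]
finger_gap: 0.042
```

Call:
servo_tool --commands '[{"claw": 1,"x": 0,"y": 0,"z": -0.001,"ax": 0,"ay": 0,"az": 0}]'

```text
time: 41.2
tool_pos: [0.6563, -0.1033, 0.0409]
tool_rot: [0.688, 0.726, 0.001, 0.001]
wrist_force: [0.3, 0.8, -1.0]
finger_gap: 0.0412
```

Call:
servo_tool --commands '[{"claw": 1,"x": 0,"y": 0,"z": -0.0007,"ax": 0,"ay": 0,"az": 0}]'

```text
time: 41.32
tool_pos: [0.6563, -0.1033, 0.0401]
tool_rot: [0.688, 0.726, 0.001, 0.001]
wrist_force: [0.2, 1.1, -1.4]
finger_gap: 0.0417
```

Call:
servo_tool --commands '[{"claw": 1,"x": 0,"y": 0,"z": -0.0003,"ax": 0,"ay": 0,"az": 0}]'

```text
time: 41.45
tool_pos: [0.6563, -0.1033, 0.04]
tool_rot: [0.688, 0.726, 0.001, 0.001]
wrist_force: [-0.4, 0.6, 1.9]
finger_gap: 0.0417
```

The box is in contact with the pocket floor. Release, rise, then back off toward the robot so the top camera can see.

Call:
servo_tool --commands '[{"claw": 0.4,"x": 0,"y": 0,"z": 0,"ax": 0,"ay": 0,"az": 0},{"claw": 0.2,"x": 0,"y": 0,"z": 0,"ax": 0,"ay": 0,"az": 0},{"claw": 0,"x": 0,"y": 0,"z": 0,"ax": 0,"ay": 0,"az": 0},{"claw": 0,"x": 0,"y": 0,"z": 0.005,"ax": 0,"ay": 0,"az": 0},{"claw": 0,"x": 0,"y": 0,"z": 0.012,"ax": 0,"ay": 0,"az": 0},{"claw": 0,"x": 0,"y": 0,"z": 0.02,"ax": 0,"ay": 0,"az": 0},{"claw": 0,"x": 0,"y": 0,"z": 0.025,"ax": 0,"ay": 0,"az": 0},{"claw": 0,"x": 0,"y": 0,"z": 0.025,"ax": 0,"ay": 0,"az": 0},{"claw": 0,"x": 0,"y": 0,"z": 0.02,"ax": 0,"ay": 0,"az": 0},{"claw": 0,"x": 0,"y": 0,"z": 0.012,"ax": 0,"ay": 0,"az": 0},{"claw": 0,"x": 0,"y": 0,"z": 0.005,"ax": 0,"ay": 0,"az": 0},{"claw": 0,"x": 0,"y": 0,"z": 0,"ax": 0,"ay": 0,"az": 0}]'

```text
time: 42.95
tool_pos: [0.6581, -0.1038, 0.1774]
tool_rot: [0.688, 0.726, 0.003, 0.005]
wrist_force: [-1.2, 0.3, -0.8]
finger_gap: 0.085
```

Call:
servo_tool --commands '[{"claw": 0,"x": -0.005,"y": -0.004,"z": 0,"ax": 0,"ay": 0,"az": 0},{"claw": 0,"x": -0.011,"y": -0.008,"z": 0,"ax": 0,"ay": 0,"az": 0},{"claw": 0,"x": -0.021,"y": -0.012,"z": 0,"ax": 0,"ay": 0,"az": 0},{"claw": 0,"x": -0.029,"y": -0.015,"z": 0,"ax": 0,"ay": 0,"az": 0},{"claw": 0,"x": -0.03,"y": -0.015,"z": 0,"ax": 0,"ay": 0,"az": 0},{"claw": 0,"x": -0.029,"y": -0.015,"z": 0,"ax": 0,"ay": 0,"az": 0},{"claw": 0,"x": -0.024,"y": -0.012,"z": 0,"ax": 0,"ay": 0,"az": 0},{"claw": 0,"x": -0.015,"y": -0.008,"z": 0,"ax": 0,"ay": 0,"az": 0},{"claw": 0,"x": -0.009,"y": -0.004,"z": 0,"ax": 0,"ay": 0,"az": 0},{"claw": 0,"x": -0.003,"y": -0.002,"z": 0,"ax": 0,"ay": 0,"az": 0},{"claw": 0,"x": 0,"y": 0,"z": 0,"ax": 0,"ay": 0,"az": 0},{"claw": 0,"x": 0,"y": 0,"z": 0,"ax": 0,"ay": 0,"az": 0}]'

```text
time: 44.45
tool_pos: [0.4694, -0.2025, 0.1715]
tool_rot: [0.688, 0.725, 0.0, -0.001]
wrist_force: [-0.4, -0.4, -0.0]
finger_gap: 0.0853
```

```bash

python3 -c "
from h import *
im,d=snap('top');P=cloud('top',d);Q=P.reshape(-1,3)
a=cv2.resize(im[90:190,200:400],None,fx=4,fy=4,interpolation=cv2.INTER_CUBIC);cv2.imwrite('pics/end_top.png',a)
for n,x,y,h,g in(('salt',.6403,.1121,.077,.012),('mill',.6454,.0403,.095,.012),('bottle',.6505,-.0315,.096,.012),('box',.6556,-.1033,.06,.006)):
    q=Q[(abs(Q[:,2]-h-.004)<g)&(abs(Q[:,0]-x)<.04)&(abs(Q[:,1]-y)<.036)]
    m=(q.min(0)+q.max(0))/2; print(n,len(q),'offset mm',((m[:2]-[x,y])*1000).round(1),'top',q[:,2].max().round(4))
snap('side','end_side')"
```

```text
salt 469 offset mm [0.8 0.6] top 0.0824
mill 314 offset mm [-0.5  0.1] top 0.0991
bottle 178 offset mm [-1.3 -0. ] top 0.1013
box 541 offset mm [-0.5  1. ] top 0.0698
```

View pics/end_top.png

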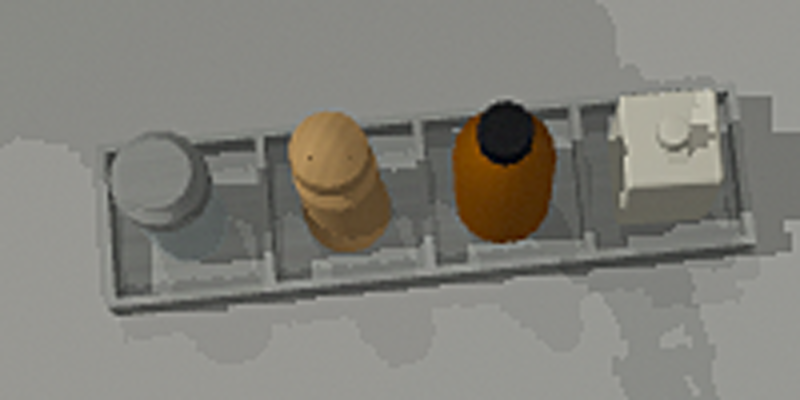

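View pics/end_side.png

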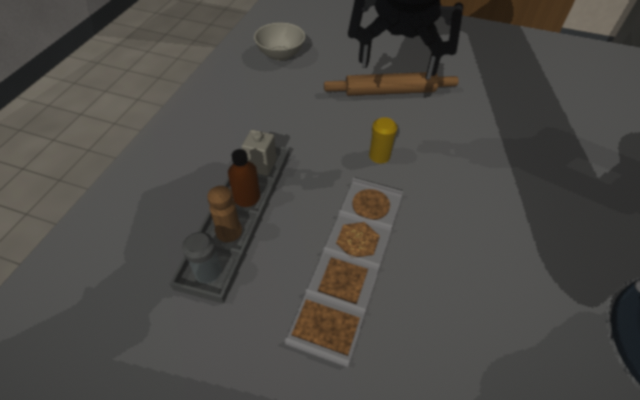

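All four stand upright in the rack: salt, mill, bottle, box from left to right (crop x of about 160, 335, 505 and 670). The tray is empty and the yellow decoy is untouched. Handing in.

```bash
python3 -c "
from h import *
print(hand_in())"
```

```text
the job is handed in; nothing more can be done
None
```

All four pieces are in the steel rack in reversed order, and I handed the job in at about 44.5 s on the robot's clock. The tray read box, bottle, mill, salt from the left; the rack now reads salt, mill, bottle, box.

- **Setting down:** I lowered each piece until the wrist force showed contact with the pocket floor, never more than about 3 N, and only then released it.
- **Position:** In the last depth picture each piece was within about 1.5 mm of its pocket centre. That figure uses the same camera calibration I placed by, which is good to about 2 mm.
- **Upright:** The measured tops fit pieces standing on the 4 mm floor: salt 82, mill 99, bottle 101 and box knob about 70 mm. The box figure comes from a height band that cut off at 70 mm, so its knob top (74 mm) was not measured. Both camera pictures show all four upright.
- **Everything else:** The tray is empty, the yellow look-alike looked untouched, and the gripper was clear of everything.

No check failed. One move call was refused at the start because its rows did not list every value. Early moves also overshot by up to about 15 mm in free air, and I corrected that before each grasp and placing.

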